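Sort tagged sample carriers into pass and reject nests and shut the reject gate

TASK

Sort the three sample carriers by their tag colour: slide the two green-tagged ones along the worktop into the green (pass) nest and the red-tagged one into the red (reject) nest, each wholly inside the mouth, without lifting or tipping any of them. When all three are in, swing the yellow gate fully shut across the mouth of the red nest. Leave the bottle, the timer and the vial beside them where they stand.

Things in the scene. Friction and masses are not known exactly. Their poses are not given: they have to be found in the camera images.
- puck_green_1: Loose black round sample carrier (puck), 56 mm in diameter, 24 mm high, 0.12 kg nominal, with a grey sample cup fixed in its middle (25 mm wide, top at 35 mm) and a flat green tag ring on its top face round the cup. It stands on the worktop. Origin: centre of the underside, z up; its yaw means nothing.
- puck_green_2: Loose black round sample carrier (puck), 56 mm in diameter, 24 mm high, 0.12 kg nominal, with a grey sample cup fixed in its middle (25 mm wide, top at 35 mm) and a flat green tag ring on its top face round the cup. It stands on the worktop. Origin: centre of the underside, z up; its yaw means nothing.
- puck_red: Loose black round sample carrier (puck), 56 mm in diameter, 24 mm high, 0.12 kg nominal, with a grey sample cup fixed in its middle (25 mm wide, top at 35 mm) and a flat red tag ring on its top face round the cup. It stands on the worktop. Origin: centre of the underside, z up; its yaw means nothing.
- pass_nest: Fixed green pass nest: U-shaped pen on the worktop, no raised floor; green sign (54 mm high) on its back wall. Inside 130 mm long (own x -65 to +65 mm), 96 mm wide (own y -48 to +48 mm); walls 8 mm thick, 22 mm high, round front ends at x -69 mm. Open at its own -x end, facing the robot; two pucks fit in line. Origin: centre of the inside, worktop level. Left or right, turned up to 0.25 rad.
- reject_nest: Fixed red reject nest: U-shaped pen on the worktop, no raised floor; red sign (54 mm high) on its back wall. Inside 130 mm long (own x -65 to +65 mm), 96 mm wide (own y -48 to +48 mm); walls 8 mm thick, 22 mm high, round front ends at x -69 mm. Open at its own -x end, facing the robot; two pucks fit in line. Origin: centre of the inside, worktop level. Left or right, turned up to 0.25 rad.
- gate (a joint): Yellow gate of the red nest, vertical hinge: 0 = fully shut (stop), lying across the mouth along the nest's -y; 1.57 = pointing out along its -x; 3.0 = folded outwards nearly along its +y (stop). Starts at 2.55 to 3.0; stays where left (0.5 N at the peg moves it). Bar 62 mm long from the hinge, 8 mm thick, 7 to 21 mm above the worktop.
- gate_hinge (a point): Hinge axis of the gate at worktop level, at the left front corner of the reject nest (nest x -71 mm, y +52 mm).
- gate_peg (a point): Top of the black upright peg near the gate's free end, 56 mm from the hinge axis, 10 mm in diameter, its top 44 mm above the worktop. It can be pushed or pinched.
- bottle_c: Bystander: small white bottle with a red cap, 34 mm in diameter, 62 mm high, standing loose between the nests. Origin: centre of the underside.
- timer: Bystander: flat white timer, 64x66x19 mm, lying loose to the left. Origin: centre of the underside.
- strip_vial: Bystander: white vial with a teal cap, 37 mm in diameter, 66 mm high, standing loose to the right. Origin: centre of the underside.

How it is judged:
By the outcome, as a careful person would: the job done as asked, in the order asked, and still so for the second after the job is handed in, with the robot touching nothing.
It also fails if it takes over 72 s, if anything falls off the work surface, if the arm or the gripper's body presses on something with over 40 N, if the wrist force passes 120 N, or if a joint passes its speed limit or range.

ROBOT

A 7-joint arm with a two-finger parallel gripper is mounted at the origin on a cart in front of the work surface, level with it; the furniture and walls round the work are solid. World frame = base frame: x ahead of the robot, y to its left, z up, the work surface at z = 0. Lengths are in m, angles in rad, forces in N, time in s.
With the tool pointing down it reaches from about 0.4 to 0.85 m from the base axis. Payload 10.4 kg.
Tool frame: the origin (TCP) lies midway between the tips of the shut fingers; the grasp point (between the pads) lies 19 mm behind it (r.hold_point_z is the distance from the TCP to the grasp point, in m); z points along the fingers, y is the line along which they close (so a half turn about z gives the same grasp; the last joint's range is limited). The gripper opens to 87 mm and grips with 3 to 60 N. Pads are 19 mm wide; open, the fingers measure 117 mm over their backs; the gripper's body (75 mm by 190 mm) begins 51 mm behind the grasp point.
Start: joints at [-1.218, 0.332, -0.065, 1.46, 0.022, 1.35, -0.088], TCP at [0.229, 0.581, 0.223] pointing down, gripper open.
Joint ranges: [-2.6, 2.6], [-0.5, 2.12], [-1.47, 1.34], [0.16, 2.42], [-1.27, 4.41], [0.06, 2.06], [-2.6, 2.6]. Speed limits (rad/s): [2.22, 2.22, 2.79, 2.79, 3.14, 3.14, 3.14].

INTERFACE

Orientations are given as a unit quaternion [x, y, z, w].
In Python, from workcell import readout, optics, r gives the robot as it stands.
- The arm moves only by the tool carry_out, never from a script. Its argument "steps" is a list of rows, each a list of 5 numbers: the shift along the tool's x, y, z as a fraction of full scale, then the turn about the tool's z as a fraction of full scale, then the gripper's target within -1 to 1 (fully open at 1, half-way at 0, shut at -1). A call has exactly 5 rows; each row is the pose to reach, as a shift and turn from the pose commanded when the call began, along the tool's axes at that moment; what a row does not reach only later rows make up. Full scale, the value 1, is 0.3 m for a shift and 120 degrees for a turn. A row lasts 1/12 s, in which the tool goes at most 41.7 mm and 7.16 degrees, less where a joint would pass 70% of its speed; a pose out of reach is approached as far as the arm can. A call with a number of a shift or a turn outside -1 to 1 is refused whole. A call with a gripper value outside its range is refused whole. The fingers move at their own pace and stop on an object; the grip force is fixed at half the most. Time passes only in rows, so rows that repeat a pose let the fingers close, or fill a call up. It gives the time, the measured TCP pose, the force, the opening and the grip force at its end, in the units of the state.
- readout.get_obs(): the state, without advancing time (a new reading comes with each control period).
- optics.get_image(name): name is "side" or "top"; returns (picture, depth): 384x512x3 uint8, red, green, blue; 384x512 float32, m along the optical axis (not along the pixel's ray), 0 where there is no reading.
- optics.calibration(name): a dict with "fx", "fy", "cx", "cy" (pixels), "distortion" ([k1, k2, p1, p2, k3] as OpenCV has them; the pictures are not rectified), "R" (3x3) and "t" (3): a world point X has camera coordinates R X + t. Camera axes: x right, y down, z forward; pixel columns grow to the right and rows downward; lengths in m; the calibration is good to about 2 mm. A picture is of the moment at which its call begins. calibration takes no time and is no camera call.
- r.close_job(): hands the job in; it is judged then, once.
Trained networks look in the newest picture that a camera, given by its name, has taken for a name from the list of things; names that differ only in an ending like _2 or _b are one class to them, and where a whole thing is asked for, a point or a joint stands for the part that bears it (a point fixed in the world has none). Each returns a list of dicts, best first, with "conf" (0 to 1); they miss things now and then, are a little off and sometimes report something else, mostly with a low value. They report only what shows in the picture. A call takes as long as a camera call.
- optics.spot_in(target, camera): "point" ([x, y, z] in m, in the coordinates of the camera as it stood for that picture, good to about 4 mm: the middle of the surface that is visible of it).
The state is a dict: "t": time; "qpos": joint angles; "dq": joint speeds; "joint_efforts": joint torques, N m; "tcp_pos": TCP position; "tcp_rot": TCP orientation; "wrist_force": force on the tool from outside, world axes, zero at the start; "wrist_torque": the same for the moment, N m; "gripper_width": finger opening in m; "finger_force": force on a finger pad.
Only numpy, scipy, OpenCV 4.12 (cv2) and the standard library are available. Lean on these libraries where they do the work, as an engineer would, in place of code of your own. Each camera call takes 0.05 s, during which the arm holds its last target. There are 200 camera calls.

## Working session

There is one attempt and no reset: what is moved stays moved. The work goes in short steps, Python scripts to look and compute and a tool call to move; the robot and the scene stay as the last step left them, time stands still between calls to the robot, and variables do not carry over. Pictures are saved under pics/ and viewed, at most 10 in all, crops included, and the job is handed in when it is done.

Besides the shell and the picture viewer there is one more tool, called after ">>>" as name(argument=value, ...) on one line, values as JSON. carry_out: Moves the arm, as the interface text tells. Its arguments: {"type":"object","properties":{"steps":{"type":"array"}},"required":["steps"]}

```bash
ls; mkdir -p pics
cat > h.py <<'E'
import numpy as np, cv2
from workcell import readout, optics, r
def cam2w(p,c):
    R=np.array(c['R']);t=np.array(c['t']);return R.T@(np.array(p)-t)
def px2w(uv,name,z):
    c=optics.calibration(name);K=np.array([[c['fx'],0,c['cx']],[0,c['fy'],c['cy']],[0,0,1.]])
    p=cv2.undistortPoints(np.array(uv,float).reshape(-1,1,2),K,np.array(c['distortion'],float)).reshape(-1,2)
    R=np.array(c['R']);o=-R.T@np.array(c['t']);d=np.c_[p,np.ones(len(p))]@R
    return o+d*((z-o[2])/d[:,2])[:,None]
E
python3 - <<'E'
from h import *
o=readout.get_obs();print({k:np.round(v,3) for k,v in o.items()}, r.hold_point_z)
for n in ['top','side']:
    im,d=optics.get_image(n);cv2.imwrite(f'pics/{n}0.png',im[:,:,::-1]);np.save(f'pics/{n}0.npy',d)
    c=optics.calibration(n);print(n,-np.array(c['R']).T@np.array(c['t']))
    for t in ['puck_green_1','puck_red','pass_nest','reject_nest','gate','gate_peg','bottle_c','timer','strip_vial']:
        for q in optics.spot_in(t,n): print(n,t,round(q['conf'],2),cam2w(q['point'],c).round(3))
E
```

```text
pics
{'t': np.float64(0.0), 'qpos': array([-1.218,  0.333, -0.065,  1.461,  0.022,  1.35 , -0.089]), 'dq': array([ 0.001, -0.001, -0.   , -0.   , -0.002,  0.001,  0.002]), 'joint_efforts': array([ 1.0000e-03, -6.2325e+01,  2.6000e-02, -3.8989e+01, -6.1000e-02,
        4.0000e-02,  0.0000e+00]), 'tcp_pos': array([0.229, 0.581, 0.222]), 'tcp_rot': array([ 0.187,  0.982, -0.001, -0.   ]), 'wrist_force': array([-0.469, -0.17 ,  0.686]), 'wrist_torque': array([0.026, 0.009, 0.01 ]), 'finger_force': np.float64(0.0), 'gripper_width': np.float64(0.087)} 0.0187
top [ 0.37065903 -0.03906142  1.1837691 ]
top puck_green_1 0.67 [ 0.447 -0.178  0.024]
top puck_green_1 0.61 [0.469 0.179 0.025]
top puck_red 0.66 [ 0.452 -0.025  0.024]
top pass_nest 0.66 [ 0.641  0.121 -0.   ]
top reject_nest 0.91 [ 0.655 -0.172  0.001]
top gate 0.51 [ 0.554 -0.11   0.022]
top gate_peg 0.51 [ 0.559 -0.111  0.022]
top gate_peg 0.39 [ 0.447 -0.181  0.026]
top timer 0.6 [0.42  0.312 0.016]
top timer 0.6 [0.468 0.176 0.024]
top timer 0.58 [ 0.637  0.122 -0.003]
top strip_vial 0.5 [ 0.446 -0.354  0.069]
side [0.71813782 0.99358632 0.68249431]
side puck_green_1 0.92 [0.473 0.184 0.023]
side puck_green_1 0.56 [ 0.456 -0.168  0.026]
side puck_red 0.75 [ 0.461 -0.005  0.025]
side pass_nest 0.7 [0.641 0.123 0.001]
side reject_nest 0.76 [ 0.659 -0.177  0.009]
side gate 0.49 [ 0.46  -0.006  0.026]
side gate_peg 0.63 [ 0.554 -0.098  0.025]
side bottle_c 0.83 [0.675 0.011 0.036]
side bottle_c 0.51 [ 0.556 -0.103  0.02 ]
side timer 0.58 [ 0.553 -0.099  0.025]
side timer 0.27 [0.64  0.124 0.002]
side strip_vial 0.63 [ 0.451 -0.351  0.042]
```

View pics/top0.png

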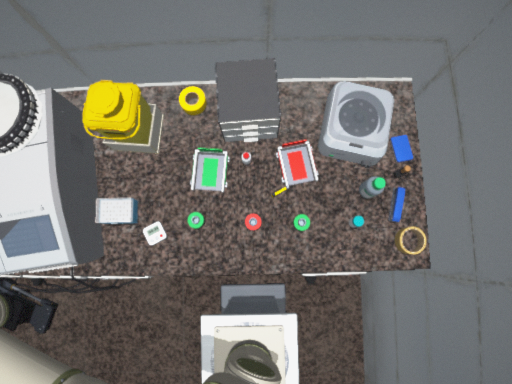

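View pics/side0.png

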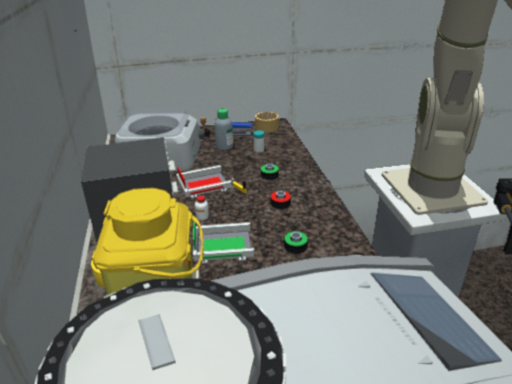

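The top view shows the green pucks at (196,220) and (302,222), with the red puck at (253,222). The green nest is at (210,172) and the red one at (298,165). The gate is folded out at (281,190), with the bottle at (246,157) between the nests. The side view agrees with this layout.

```bash
cat > seg.py <<'E'
from h import *
import sys
def run(tag,crop=None):
    im,d=optics.get_image('top');hsv=cv2.cvtColor(im,cv2.COLOR_RGB2HSV)
    H,S,V=[hsv[...,i].astype(int) for i in range(3)]
    M={'green':(abs(H-60)<15)&(S>150)&(V>80),'red':((H<8)|(H>172))&(S>150)&(V>80),'yellow':(abs(H-28)<6)&(S>150)&(V>90)}
    for k,m in M.items():
        m=m.astype(np.uint8);m[:130]=0;m[:,:140]=0;m[:,340:]=0;m[250:]=0
        n,l,st,ce=cv2.connectedComponentsWithStats(m)
        for i in range(1,n):
            if st[i,4]<8: continue
            u,v=ce[i];pts=np.argwhere(l==i)[:,::-1]
            z=0.024 if 60<st[i,4]<250 and k!='yellow' else (0.021 if k=='yellow' else 0)
            hull=cv2.convexHull(pts.astype(np.int32))
            hc=np.array(cv2.minEnclosingCircle(hull)[0])
            w=px2w([[u,v],hc],'top',z)
            print(tag,k,st[i,4],ce[i].round(1),'c',w[0,:2].round(4),'circ',w[1,:2].round(4))
            if st[i,4]>250:
                P=px2w(pts,'top',z)[:,:2]*1000
                rc=cv2.minAreaRect(P.astype(np.float32));print('   rect',np.round(rc[0],1),np.round(rc[1],1),round(rc[2],2))
    if crop:
        u0,v0,u1,v1=crop
        cv2.imwrite(f'pics/{tag}.png',cv2.resize(im[v0:v1,u0:u1,::-1],None,fx=5,fy=5,interpolation=cv2.INTER_CUBIC))
    return im,d
if __name__=='__main__':
    run(sys.argv[1],[int(a) for a in sys.argv[2:6]] if len(sys.argv)>5 else None)
E
python3 seg.py c1 180 130 330 240
python3 -c "
from h import *
c=optics.calibration('side');import json
# ring centroids in the side view as cross-check
im=cv2.imread('pics/side0.png');hsv=cv2.cvtColor(im,cv2.COLOR_BGR2HSV);H,S,V=[hsv[...,i].astype(int) for i in range(3)]
for k,m in dict(g=(abs(H-60)<15)&(S>150)&(V>60),r=((H<8)|(H>172))&(S>150)&(V>60)).items():
    n,l,st,ce=cv2.connectedComponentsWithStats(m.astype(np.uint8))
    for i in range(1,n):
        if st[i,4]>25: print(k,st[i],ce[i].round(1),px2w([st[i,:2]+st[i,2:4]/2-.5],'side',0.024).round(4))
"
```

```text
c1 green 38 [210.9 149.4] c [0.7154 0.1231] circ [0.7152 0.1229]
c1 green 348 [209.7 171.7] c [0.6348 0.1274] circ [0.6356 0.1264]
   rect [634.6 127.5] [46.2 94.8] 85.07
c1 green 128 [195.8 220.1] c [0.4644 0.1714] circ [0.4652 0.1723]
c1 green 134 [301.1 222.1] c [ 0.4498 -0.1813] circ [ 0.4501 -0.1815]
c1 red 60 [293.5 142.7] c [ 0.7325 -0.1695] circ [ 0.7332 -0.1696]
c1 red 351 [296.7 165.1] c [ 0.6509 -0.1775] circ [ 0.6512 -0.1767]
   rect [ 650.9 -177.6] [96.1 46.2] 11.08
c1 red 20 [245.8 155.2] c [6.908e-01 2.000e-04] circ [6.906e-01 4.000e-04]
c1 red 131 [252.8 221.7] c [ 0.455  -0.0201] circ [ 0.4554 -0.0197]
c1 yellow 10 [145.2 132.5] c [0.7793 0.3557] circ [0.7793 0.3564]
c1 yellow 43 [280.  190.7] c [ 0.558  -0.1143] circ [ 0.5571 -0.1144]
g [218 109   9   9  66] [222.4 113.2] [[ 0.5346 -0.6769  0.024 ]]
g [261 166  17   8  80] [269.1 169.8] [[ 0.4552 -0.1782  0.024 ]]
g [193 223   3  21  31] [193.7 232.1] [[0.7059 0.0971 0.024 ]]
g [285 233  22  14 164] [295.5 240.4] [[0.4696 0.1751 0.024 ]]
g [205 237  39  13 400] [224.  243.3] [[0.6389 0.152  0.024 ]]
g [204 254  37   4  40] [222.1 255.6] [[0.6497 0.1969 0.024 ]]
r [178 168   7  16  32] [181. 175.] [[ 0.7219 -0.2012  0.024 ]]
r [188 177  33  11 178] [203.9 181.9] [[ 0.6574 -0.1466  0.024 ]]
r [191 186  31   8  49] [205.9 189.8] [[ 0.6559 -0.1029  0.024 ]]
r [271 192  20  11 128] [280.3 197.4] [[ 0.4588 -0.0177  0.024 ]]
r [197 195   8   7  41] [200.5 198.1] [[ 0.6755 -0.0609  0.024 ]]
```

View pics/c1.png

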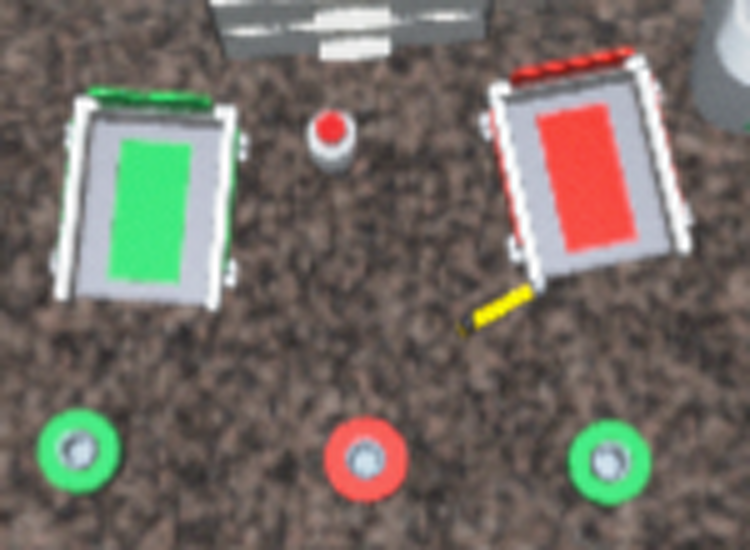

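```bash
cat >> h.py <<'E'
from scipy.spatial.transform import Rotation as Ro
def go(x,y,z,head=None,o=None):
    """units for carry_out: target TCP pos, heading (deg) of tool y"""
    o=o or readout.get_obs();R=Ro.from_quat(o['tcp_rot']).as_matrix()
    s=R.T@(np.array([x,y,z])-o['tcp_pos'])/0.3
    h=np.degrees(np.arctan2(R[1,1],R[0,1]));t=0
    if head is not None: t=-((head-h+90)%180-90)/120
    print('tcp',np.round(o['tcp_pos'],4),'head',round(h,1),'->',s.round(3),'turn',round(t,3),'rows',round(np.linalg.norm(s)*300/41.7,1),round(abs(t)*120/7.16,1),'t',round(float(o['t']),2))
def w2px(P,name):
    c=optics.calibration(name);K=np.array([[c['fx'],0,c['cx']],[0,c['fy'],c['cy']],[0,0,1.]])
    return cv2.projectPoints(np.array(P,float),cv2.Rodrigues(np.array(c['R']))[0],np.array(c['t']),K,np.array(c['distortion'],float))[0].reshape(-1,2)
def nestpt(n,p):
    cx,cy,a=n;p=np.atleast_2d(p);return np.c_[cx+p[:,0]*np.cos(a)-p[:,1]*np.sin(a),cy+p[:,0]*np.sin(a)+p[:,1]*np.cos(a)]
GN=(.635,.1275,-.086);RN=(.651,-.1776,.193)
E
python3 - <<'E'
from h import *
out=[]
for n,dx in (('top',0),('side',.004)):
    im=cv2.imread(f'pics/{n}0.png');S=5 if n=='top' else 4
    u0,v0,u1,v1=(180,130,330,240) if n=='top' else (165,150,315,270)
    big=cv2.resize(im[v0:v1,u0:u1],None,fx=S,fy=S,interpolation=cv2.INTER_CUBIC)
    for N in (GN,RN):
        for pts,z,col in (([[-.069,.048],[.065,.048],[.065,-.048],[-.069,-.048]],.022,(255,255,0)),([[-.069,.056],[.073,.056],[.073,-.056],[-.069,-.056]],.022,(255,0,255))):
            q=nestpt(N,pts);uv=(w2px(np.c_[q,np.full(4,z)],n)-[u0,v0]+.5)*S
            cv2.polylines(big,[uv.astype(int)],False,col,1)
    for a in (2.86,):
        hinge=nestpt(RN,[-.071,.052])[0];d=nestpt((0,0,RN[2]),[[-np.sin(a),-np.cos(a)]])[0]
        peg=hinge+.056*d;print('hinge',hinge,'peg',peg)
        uv=(w2px([[*hinge,.021],[*peg,.021],[*peg,.044]],n)-[u0,v0]+.5)*S
        cv2.polylines(big,[uv.astype(int)],False,(255,0,0),1)
    cv2.imwrite(f'pics/ov_{n}.png',big);out.append(big)
w=max(b.shape[1] for b in out)
b=[cv2.copyMakeBorder(x,0,0,0,w-x.shape[1],cv2.BORDER_CONSTANT) for x in out]
m=np.vstack(b);f=600/m.shape[0];cv2.imwrite('pics/ov.png',cv2.resize(m,None,fx=f,fy=f,interpolation=cv2.INTER_AREA))
# tall things near: depth -> world
d=np.load('pics/top0.npy');c=optics.calibration('top');K=np.array([[c['fx'],0,c['cx']],[0,c['fy'],c['cy']],[0,0,1.]])
vv,uu=np.mgrid[0:384,0:512];p=cv2.undistortPoints(np.c_[uu.ravel(),vv.ravel()].astype(float).reshape(-1,1,2),K,np.array(c['distortion'],float)).reshape(-1,2)
X=(np.c_[p,np.ones(len(p))]*d.ravel()[:,None]-np.array(c['t']))@np.array(c['R'])
X=X[(d.ravel()>0)]
for nm,(ya,yb) in dict(dev=(-.5,-.2),box=(-.12,.1),left=(.2,.5)).items():
    s=X[(X[:,2]>.085)&(X[:,1]>ya)&(X[:,1]<yb)&(X[:,0]>.35)&(X[:,0]<.95)]
    print(nm,len(s),s.min(0).round(3),s.max(0).round(3)) if len(s) else print(nm,0)
g=X[(abs(X[:,0]-.5)<.1)&(abs(X[:,1])<.05)];print('table z',np.median(g[:,2]).round(4))
go(.457,-.0185,.16,101)
E
```

```text
hinge [ 0.57134443 -0.14018356] peg [ 0.54575376 -0.09037274]
hinge [ 0.57134443 -0.14018356] peg [ 0.54575376 -0.09037274]
dev 4753 [ 0.528 -0.496  0.085] [ 0.908 -0.254  0.158]
box 4510 [ 0.732 -0.113  0.085] [0.95  0.085 0.201]
left 3995 [0.35  0.296 0.085] [0.863 0.5   0.311]
table z 0.0001
tcp [0.2294 0.5814 0.2226] head 68.5 -> [-1.44  -1.582  0.208] turn -0.271 rows 15.5 4.5 t 1.05
```

View pics/ov.png

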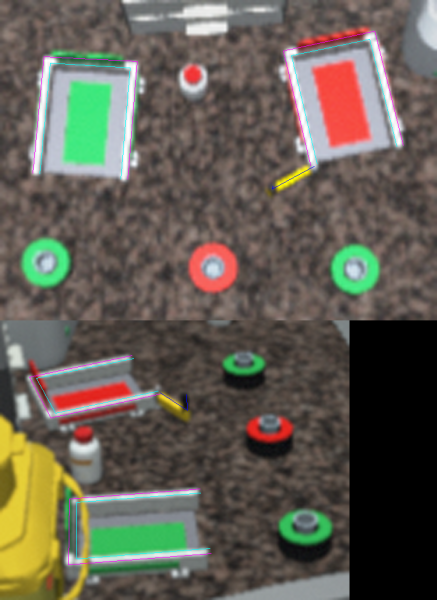

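The overlay outlines match the walls of both nests, the gate and the peg in both views, within about 1 px. I'll grip each cup above the rim and drag the pucks, starting with red.

>>> carry_out(steps=[[-0.09,-0.1,0,0.05,1],[-0.18,-0.2,0,0.1,1],[-0.27,-0.3,0,0.15,1],[-0.36,-0.4,0,0.2,1],[-0.45,-0.5,0,0.25,1]])

```text
t: 1.47
tcp_pos: [0.3003, 0.3905, 0.2226]
tcp_rot: [0.437, 0.899, 0.0, -0.0]
wrist_force: [1.7, -0.2, 1.2]
gripper_width: 0.0868
finger_force: 0.0
```

```bash
python3 -c "
from h import *
go(.457,-.019,.12,11)"
```

```text
tcp [0.3003 0.3905 0.2226] head 38.2 -> [-1.396 -0.433  0.341] turn 0.226 rows 10.8 3.8 t 1.47
```

>>> carry_out(steps=[[-0.13,-0.04,0.02,0.05,1],[-0.26,-0.08,0.04,0.1,1],[-0.39,-0.12,0.06,0.15,1],[-0.52,-0.16,0.08,0.2,1],[-0.65,-0.2,0.1,0.226,1]])

```text
t: 1.88
tcp_pos: [0.3745, 0.2005, 0.1926]
tcp_rot: [0.636, 0.772, 0.001, -0.0]
wrist_force: [1.3, -0.5, -0.5]
gripper_width: 0.0871
finger_force: 0.0
```

```bash
python3 -c "
from h import *
go(.457,-.019,.1,11)"
```

```text
tcp [0.3745 0.2005 0.1926] head 11.0 -> [-0.771  0.13   0.308] turn 0.0 rows 6.0 0.0 t 1.88
```

>>> carry_out(steps=[[-0.13,0.02,0.04,0,1],[-0.26,0.04,0.08,0,1],[-0.38,0.06,0.12,0,1],[-0.5,0.08,0.16,0,1],[-0.62,0.1,0.2,0,1]])

```text
t: 2.3
tcp_pos: [0.4407, 0.0241, 0.1325]
tcp_rot: [0.634, 0.774, 0.001, 0.0]
wrist_force: [0.7, 0.2, -1.1]
gripper_width: 0.0871
finger_force: 0.0
```

```bash
python3 -c "
from h import *
go(.457,-.019,.028,11)"
```

```text
tcp [0.4407 0.0241 0.1325] head 11.3 -> [-0.152  0.025  0.348] turn 0.003 rows 2.7 0.0 t 2.3
```

>>> carry_out(steps=[[-0.1,0.02,0.05,0,1],[-0.152,0.025,0.15,0,1],[-0.152,0.025,0.25,0,1],[-0.152,0.025,0.32,0,1],[-0.152,0.025,0.348,0,1]])

```text
t: 2.72
tcp_pos: [0.4549, -0.0179, 0.0256]
tcp_rot: [0.634, 0.773, -0.002, -0.001]
wrist_force: [-0.4, 0.2, 0.1]
gripper_width: 0.0866
finger_force: 0.0
```

```bash
python3 -c "
from h import *
go(.457,-.019,.028,11)
im,d=optics.get_image('side');cv2.imwrite('pics/s1.png',cv2.resize(im[90:240,200:400,::-1],None,fx=4,fy=4,interpolation=cv2.INTER_CUBIC))"
```

```text
tcp [ 0.4549 -0.0179  0.0256] head 11.3 -> [-0.005  0.006 -0.008] turn 0.003 rows 0.1 0.0 t 2.72
```

View pics/s1.png

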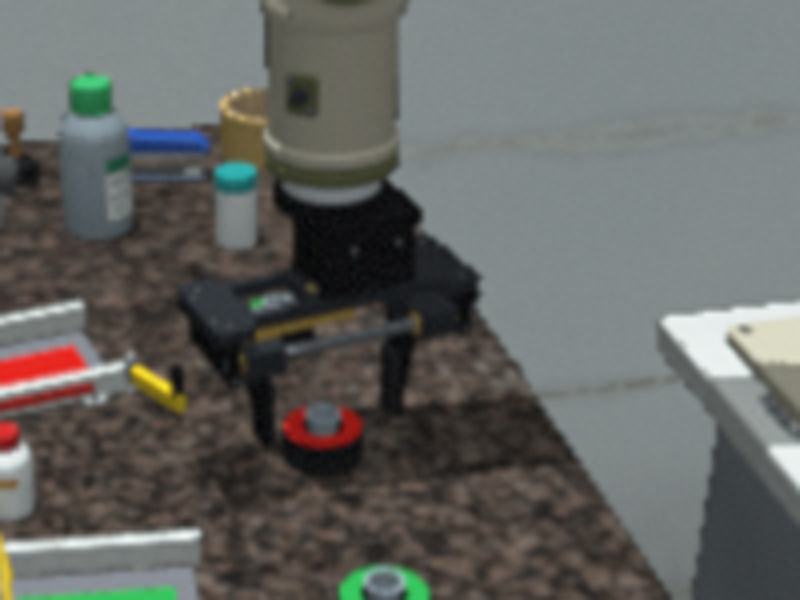

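The fingers straddle the red puck's cup: finger tips at (265,440) and (393,408), cup at (322,415). I'll raise them slightly and grip.

>>> carry_out(steps=[[-0.005,0.006,-0.008,0,0.5],[-0.005,0.006,-0.008,0,0],[-0.005,0.006,-0.008,0,-0.5],[-0.005,0.006,-0.008,0,-1],[-0.005,0.006,-0.008,0,-1]])

```text
t: 3.18
tcp_pos: [0.4593, -0.0182, 0.0314]
tcp_rot: [0.634, 0.774, 0.001, 0.0]
wrist_force: [0.0, 1.1, -0.9]
gripper_width: 0.0617
finger_force: 0.0
```

```bash
python3 -c "
from h import *
o=readout.get_obs();print(o['gripper_width'],o['finger_force'],o['wrist_force'])
go(.50,-.10,.028);go(.53,-.201,.028,11)"
```

```text
0.06168612344891954 0.0 [ 0.01575889  1.09038499 -0.88296095]
tcp [ 0.4593 -0.0182  0.0314] head 11.4 -> [-0.294  0.079  0.011] turn 0 rows 2.2 0.0 t 3.18
tcp [ 0.4593 -0.0182  0.0314] head 11.4 -> [-0.644  0.111  0.011] turn 0.003 rows 4.7 0.1 t 3.18
```

>>> carry_out(steps=[[0.002,-0.006,0.011,0,-1],[0.002,-0.006,0.011,0,-1],[0.002,-0.006,0.011,0,-1],[0.002,-0.006,0.011,0,-1],[0.002,-0.006,0.011,0,-1]])

```text
t: 3.6
tcp_pos: [0.4567, -0.0183, 0.0272]
tcp_rot: [0.634, 0.774, 0.0, -0.0]
wrist_force: [0.2, 0.1, 0.4]
gripper_width: 0.0285
finger_force: 0.0
```

>>> carry_out(steps=[[0,0,0,0,-1],[0,0,0,0,-1],[0,0,0,0,-1],[0,0,0,0,-1],[0,0,0,0,-1]])

```text
t: 4.02
tcp_pos: [0.4569, -0.0182, 0.0272]
tcp_rot: [0.634, 0.774, 0.0, 0.0]
wrist_force: [0.7, -0.7, -0.1]
gripper_width: 0.0222
finger_force: 30.0
```

```bash
python3 -c "
from h import *
o=readout.get_obs();print(o['gripper_width'],o['finger_force'],o['wrist_force'])
go(.50,-.10,.028);go(.53,-.201,.028,11)"
```

```text
0.02224179285829993 29.999843489567866 [ 0.70272566 -0.68557676 -0.09732042]
tcp [ 0.4569 -0.0182  0.0272] head 11.4 -> [-0.296  0.087 -0.002] turn 0 rows 2.2 0.0 t 4.02
tcp [ 0.4569 -0.0182  0.0272] head 11.4 -> [-0.645  0.119 -0.002] turn 0.003 rows 4.7 0.0 t 4.02
```

>>> carry_out(steps=[[-0.04,0.012,0,0,-1],[-0.1,0.03,0,0,-1],[-0.17,0.051,0,0,-1],[-0.24,0.072,0,0,-1],[-0.29,0.087,0,0,-1]])

```text
t: 4.43
tcp_pos: [0.5, -0.0999, 0.0273]
tcp_rot: [0.634, 0.773, -0.0, 0.0]
wrist_force: [-1.8, 1.4, 1.5]
gripper_width: 0.0224
finger_force: 30.0
```

```bash
python3 -c "
from h import *
o=readout.get_obs();print(o['gripper_width'],o['finger_force'],o['wrist_force'])
go(.53,-.201,.0275,11)
im,d=optics.get_image('side');cv2.imwrite('pics/s2.png',cv2.resize(im[110:230,180:340,::-1],None,fx=5,fy=5,interpolation=cv2.INTER_CUBIC))"
```

```text
0.022432227665477963 30.001867967803264 [-1.77444654  1.44698079  1.51416399]
tcp [ 0.5    -0.0999  0.0273] head 11.3 -> [-0.35   0.032 -0.001] turn 0.003 rows 2.5 0.0 t 4.43
```

View pics/s2.png

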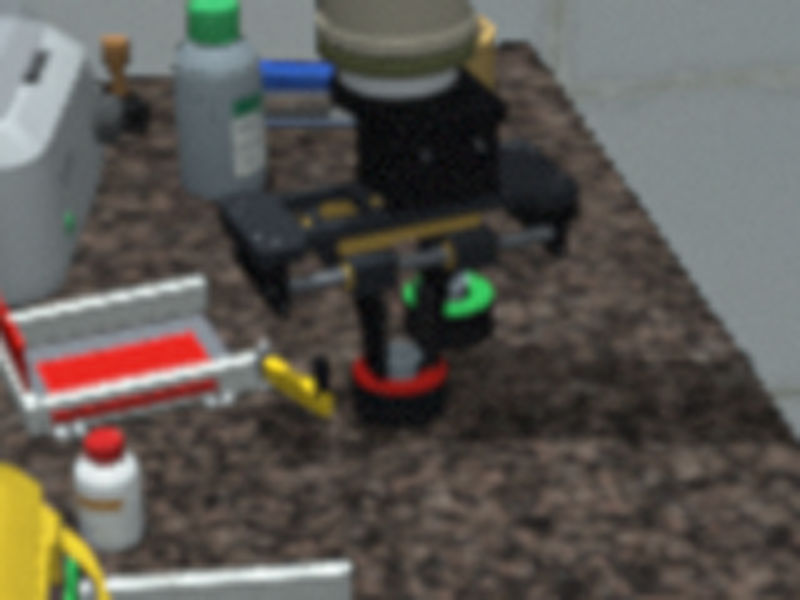

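The red puck is flat and gripped centrally at (401,375), and it clears the gate tip at (325,405). I'll drag it on to a point in front of the red mouth, then in.

>>> carry_out(steps=[[-0.05,0.004,0,0,-1],[-0.12,0.01,0,0,-1],[-0.21,0.018,0,0,-1],[-0.3,0.027,0,0,-1],[-0.35,0.032,0,0,-1]])

```text
t: 4.9
tcp_pos: [0.5298, -0.2021, 0.0274]
tcp_rot: [0.634, 0.773, -0.0, 0.0]
wrist_force: [-1.1, 0.1, -0.7]
gripper_width: 0.0225
finger_force: 30.0
```

```bash
python3 -c "
from h import *
go(.632,-.180,.0275,11)
N=RN;print(nestpt(N,[[-.02,0],[-.125,0]]))
c=optics.calibration('side')
im,d=optics.get_image('side')
[print(round(q['conf'],2),cam2w(q['point'],c).round(4)) for q in optics.spot_in('puck_red','side')]
hsv=cv2.cvtColor(im,cv2.COLOR_RGB2HSV);H,S,V=[hsv[...,i].astype(int) for i in range(3)]
m=(((H<8)|(H>172))&(S>150)&(V>60)).astype(np.uint8);m[:,:222]=0
n,l,st,ce=cv2.connectedComponentsWithStats(m)
for i in range(1,n):
    if st[i,4]>10:print(st[i],px2w([st[i,:2]+st[i,2:4]/2-.5],'side',.024).round(4))
"
```

```text
tcp [ 0.5298 -0.2021  0.0274] head 11.3 -> [ 0.006  0.349 -0.   ] turn 0.002 rows 2.5 0.0 t 4.9
[[ 0.63137134 -0.18143608]
 [ 0.52832084 -0.20157551]]
0.78 [ 0.5333 -0.183   0.0231]
0.28 [ 0.4452 -0.3506  0.0146]
[234 166  19   7  65] [[ 0.5322 -0.1992  0.024 ]]
```

>>> carry_out(steps=[[0.001,0.05,0,0,-1],[0.002,0.13,0,0,-1],[0.004,0.22,0,0,-1],[0.005,0.31,0,0,-1],[0.006,0.349,0,0,-1]])

```text
t: 5.42
tcp_pos: [0.6342, -0.1743, 0.0273]
tcp_rot: [0.633, 0.774, 0.0, -0.0]
wrist_force: [-6.0, 0.3, 10.4]
gripper_width: 0.0222
finger_force: 30.0
```

>>> carry_out(steps=[[0,0,0,0,-0.5],[0,0,0,0,0.2],[0,0,0,0,0.2],[0,0,0,0,0.2],[0,0,0,0,0.2]])

```text
t: 5.83
tcp_pos: [0.6308, -0.1772, 0.027]
tcp_rot: [0.634, 0.773, -0.0, -0.0]
wrist_force: [-0.2, -0.2, -0.2]
gripper_width: 0.0419
finger_force: 0.0
```

```bash
python3 -c "
from h import *
o=readout.get_obs();print(o['gripper_width'],o['finger_force'],o['wrist_force'])
go(.467,.1735,.12,85)"
```

```text
0.0418850621864103 0.0 [-0.1909719  -0.16164878 -0.20563436]
tcp [ 0.6308 -0.1772  0.027 ] head 11.3 -> [ 1.254 -0.307 -0.309] turn -0.614 rows 9.5 10.3 t 5.83
```

>>> carry_out(steps=[[0,0,-0.04,0,0.4],[0,0,-0.12,0,0.6],[0,0,-0.22,0,1],[0,0,-0.31,0,1],[0.08,0,-0.31,-0.05,1]])

```text
t: 6.25
tcp_pos: [0.6289, -0.16, 0.1273]
tcp_rot: [0.596, 0.803, 0.001, 0.005]
wrist_force: [1.1, -0.7, 0.2]
gripper_width: 0.0745
finger_force: 0.0
```

```bash
python3 -c "
from h import *
go(.467,.1735,.12,85)"
```

```text
tcp [ 0.6289 -0.16    0.1273] head 16.9 -> [ 1.221 -0.194  0.015] turn -0.568 rows 8.9 9.5 t 6.25
```

>>> carry_out(steps=[[0.12,-0.02,0,-0.055,1],[0.25,-0.04,0,-0.11,1],[0.38,-0.06,0,-0.165,1],[0.51,-0.08,0,-0.22,1],[0.64,-0.1,0,-0.275,1]])

```text
t: 6.67
tcp_pos: [0.54, 0.0218, 0.1212]
tcp_rot: [0.337, 0.942, 0.0, 0.0]
wrist_force: [0.1, 0.9, 0.2]
gripper_width: 0.0869
finger_force: 0.0
```

```bash
python3 -c "
from h import *
go(.467,.1735,.1,85)"
```

```text
tcp [0.54   0.0218 0.1212] head 50.6 -> [0.509 0.236 0.07 ] turn -0.286 rows 4.1 4.8 t 6.67
```

>>> carry_out(steps=[[0.11,0.05,0,-0.058,1],[0.22,0.1,0.01,-0.116,1],[0.33,0.15,0.03,-0.174,1],[0.43,0.2,0.05,-0.232,1],[0.509,0.236,0.07,-0.286,1]])

```text
t: 7.08
tcp_pos: [0.4676, 0.1751, 0.1001]
tcp_rot: [0.043, 0.999, 0.001, 0.0]
wrist_force: [0.2, -0.3, -0.8]
gripper_width: 0.0871
finger_force: 0.0
```

```bash
python3 -c "
from h import *
go(.467,.1735,.029,85)"; python3 seg.py c2 180 130 330 240
```

```text
tcp [0.4676 0.1751 0.1001] head 85.1 -> [ 0.002 -0.006  0.237] turn 0.001 rows 1.7 0.0 t 7.08
c2 green 39 [210.8 149.4] c [0.7155 0.1236] circ [0.7152 0.1229]
c2 green 347 [209.7 171.8] c [0.6346 0.1275] circ [0.6353 0.1276]
   rect [634.5 127.6] [46.2 94.6] 85.07
c2 green 133 [301.1 222.2] c [ 0.4495 -0.1813] circ [ 0.45   -0.1816]
c2 red 60 [293.5 142.7] c [ 0.7325 -0.1695] circ [ 0.7332 -0.1696]
c2 red 298 [296.3 164.4] c [ 0.6535 -0.1761] circ [ 0.6512 -0.1767]
   rect [ 650.9 -175.3] [95.3 52.7] 10.31
c2 red 20 [245.8 155.2] c [6.908e-01 2.000e-04] circ [6.906e-01 4.000e-04]
c2 yellow 13 [145.5 135.8] c [0.7671 0.354 ] circ [0.7681 0.3542]
c2 yellow 43 [280.  190.7] c [ 0.558  -0.1143] circ [ 0.5571 -0.1144]
```

View pics/c2.png

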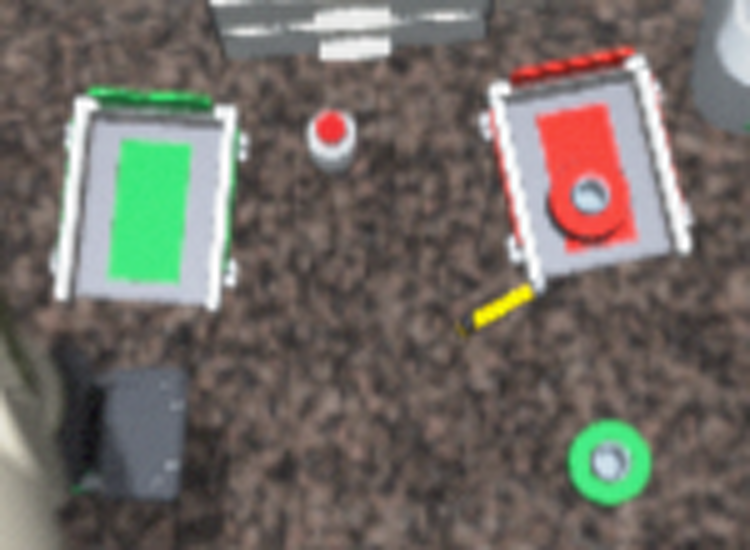

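The red puck is inside the red nest at (589,200), the gate is unmoved at (500,308), and the bystanders are untouched. Next is the first green puck.

>>> carry_out(steps=[[0.002,-0.006,0.08,0,1],[0.002,-0.006,0.17,0,1],[0.002,-0.006,0.22,0,1],[0.002,-0.006,0.237,0,0.3],[0.002,-0.006,0.237,0,-0.5]])

```text
t: 7.55
tcp_pos: [0.4676, 0.1702, 0.0277]
tcp_rot: [0.047, 0.999, -0.001, -0.001]
wrist_force: [0.1, -0.7, -0.9]
gripper_width: 0.0801
finger_force: 0.0
```

>>> carry_out(steps=[[0,0,0.003,0,-1],[0,0,0.005,0,-1],[0,0,0.005,0,-1],[0,0,0.005,0,-1],[0,0,0.005,0,-1]])

```text
t: 7.97
tcp_pos: [0.4684, 0.1711, 0.0272]
tcp_rot: [0.047, 0.999, 0.0, 0.0]
wrist_force: [1.1, -0.4, 0.1]
gripper_width: 0.0483
finger_force: 0.0
```

>>> carry_out(steps=[[0,0,0,0,-1],[0,0,0,0,-1],[0,0,0,0,-1],[0,0,0,0,-1],[0,0,0,0,-1]])

```text
t: 8.38
tcp_pos: [0.4681, 0.171, 0.0267]
tcp_rot: [0.047, 0.999, 0.0, 0.0]
wrist_force: [-0.3, 0.8, 0.5]
gripper_width: 0.0226
finger_force: 30.0
```

```bash
python3 -c "
from h import *
N=(.6365,.1285,-.086)
for x in (-.11,.031):
    p=nestpt(N,[x,0])[0];print(x,p);go(*p,.0275,85)"
```

```text
-0.11 [0.52690653 0.13794834]
tcp [0.4681 0.171  0.0267] head 84.7 -> [-0.205 -0.092 -0.003] turn -0.003 rows 1.6 0.0 t 8.38
0.031 [0.66738543 0.12583729]
tcp [0.4681 0.171  0.0267] head 84.7 -> [-0.675 -0.088 -0.003] turn -0.003 rows 4.9 0.0 t 8.38
```

>>> carry_out(steps=[[-0.03,-0.013,0,0,-1],[-0.08,-0.036,0,0,-1],[-0.13,-0.06,-0.002,0,-1],[-0.18,-0.082,-0.002,0,-1],[-0.205,-0.092,-0.002,0,-1]])

```text
t: 8.8
tcp_pos: [0.5281, 0.1363, 0.0272]
tcp_rot: [0.047, 0.999, -0.0, 0.0]
wrist_force: [-0.6, -0.5, -1.5]
gripper_width: 0.0229
finger_force: 30.0
```

```bash
python3 -c "
from h import *
im,d=optics.get_image('side')
hsv=cv2.cvtColor(im,cv2.COLOR_RGB2HSV);H,S,V=[hsv[...,i].astype(int) for i in range(3)]
m=((abs(H-60)<15)&(S>150)&(V>60)).astype(np.uint8)
n,l,st,ce=cv2.connectedComponentsWithStats(m)
for i in range(1,n):
    if st[i,4]>10:print(st[i],px2w([st[i,:2]+st[i,2:4]/2-.5],'side',.024).round(4))
N=(.6365,.1285,-.086);p=nestpt(N,[.031,0])[0];go(*p,.0275,85)"
```

```text
[218 109   9   9  67] [[ 0.5346 -0.6769  0.024 ]]
[193 223   3  21  31] [[0.7059 0.0971 0.024 ]]
[257 230  23  11 128] [[0.5299 0.1435 0.024 ]]
[205 237  39  13 401] [[0.6389 0.152  0.024 ]]
[204 255  21   3  25] [[0.6679 0.1949 0.024 ]]
[226 254  15   2  16] [[0.6244 0.1987 0.024 ]]
tcp [0.5287 0.1359 0.0272] head 84.5 -> [-0.463  0.011 -0.001] turn -0.004 rows 3.3 0.1 t 8.85
```

>>> carry_out(steps=[[-0.06,0.001,0,0,-1],[-0.16,0.004,0,0,-1],[-0.28,0.007,0,0,-1],[-0.38,0.009,0,0,-1],[-0.44,0.011,0,0,-1]])

```text
t: 9.27
tcp_pos: [0.6604, 0.1288, 0.0269]
tcp_rot: [0.047, 0.999, -0.0, 0.0]
wrist_force: [0.1, 0.1, -1.2]
gripper_width: 0.0227
finger_force: 30.0
```

>>> carry_out(steps=[[-0.015,0,0,0,-1],[-0.02,0,0,0,-1],[-0.02,0,0,0,0],[-0.02,0,0,0,0.2],[-0.02,0,0,0,0.2]])

```text
t: 9.68
tcp_pos: [0.6634, 0.1289, 0.0274]
tcp_rot: [0.046, 0.999, 0.0, -0.0]
wrist_force: [0.3, 0.3, 0.1]
gripper_width: 0.0357
finger_force: 0.0
```

>>> carry_out(steps=[[0,0,0,0,0.2],[0,0,-0.05,0,0.2],[0,0,-0.15,0,0.6],[0,0,-0.25,0,1],[0.08,0,-0.31,0,1]])

```text
t: 10.1
tcp_pos: [0.6434, 0.1297, 0.1235]
tcp_rot: [0.047, 0.999, 0.0, 0.002]
wrist_force: [-0.3, -0.1, 1.2]
gripper_width: 0.0644
finger_force: 0.0
```

```bash
python3 -c "
from h import *
go(.452,-.18,.1,85)"
```

```text
tcp [0.6434 0.1297 0.1235] head 84.6 -> [ 0.538 -1.088  0.075] turn -0.003 rows 8.7 0.1 t 10.1
```

>>> carry_out(steps=[[0.08,-0.1,0,0,1],[0.15,-0.21,0,0,1],[0.22,-0.32,0,0,1],[0.28,-0.43,0,0,1],[0.34,-0.55,0,0,1]])

```text
t: 10.52
tcp_pos: [0.522, -0.0247, 0.1204]
tcp_rot: [0.046, 0.999, 0.001, 0.0]
wrist_force: [1.3, -0.7, 0.3]
gripper_width: 0.086
finger_force: 0.0
```

```bash
python3 -c "
from h import *
go(.452,-.18,.1,85)"
```

```text
tcp [ 0.522  -0.0247  0.1204] head 84.7 -> [ 0.185 -0.537  0.067] turn -0.002 rows 4.1 0.0 t 10.52
```

>>> carry_out(steps=[[0.04,-0.12,0,0,1],[0.09,-0.25,0.01,0,1],[0.13,-0.37,0.03,0,1],[0.165,-0.48,0.05,0,1],[0.185,-0.537,0.067,0,1]])

```text
t: 10.93
tcp_pos: [0.4511, -0.1832, 0.1002]
tcp_rot: [0.048, 0.999, -0.0, 0.0]
wrist_force: [-0.0, 0.2, -0.6]
gripper_width: 0.087
finger_force: 0.0
```

```bash
python3 -c "
from h import *
go(.452,-.18,.028,85)"; python3 seg.py c3 | grep -v yellow
```

```text
tcp [ 0.4511 -0.1832  0.1002] head 84.4 -> [-0.002  0.011  0.241] turn -0.005 rows 1.7 0.1 t 10.93
c3 green 40 [209.6 149.4] c [0.7157 0.128 ] circ [0.7172 0.1282]
c3 green 329 [209.2 171.8] c [0.6345 0.1292] circ [0.6389 0.1272]
   rect [639.7 130.8] [ 56.7 104. ] 88.56
c3 red 60 [293.5 142.7] c [ 0.7325 -0.1695] circ [ 0.7332 -0.1696]
c3 red 298 [296.3 164.4] c [ 0.6535 -0.1761] circ [ 0.6512 -0.1767]
   rect [ 650.9 -175.3] [95.3 52.7] 10.31
c3 red 21 [245.8 155.1] c [ 0.6911 -0.    ] circ [6.913e-01 5.000e-04]
```

>>> carry_out(steps=[[-0.002,0.011,0.08,0,1],[-0.002,0.011,0.17,0,1],[-0.002,0.011,0.22,0,1],[-0.002,0.011,0.238,0,0.3],[-0.002,0.011,0.238,0,-0.5]])

```text
t: 11.4
tcp_pos: [0.4535, -0.1758, 0.0279]
tcp_rot: [0.046, 0.999, 0.0, -0.001]
wrist_force: [0.5, -1.1, 0.1]
gripper_width: 0.08
finger_force: 0.0
```

>>> carry_out(steps=[[0,0,0.003,0,-1],[0,0,0.005,0,-1],[0,0,0.005,0,-1],[0,0,0.005,0,-1],[0,0,0.005,0,-1]])

```text
t: 11.82
tcp_pos: [0.4547, -0.1764, 0.0278]
tcp_rot: [0.046, 0.999, 0.0, 0.001]
wrist_force: [0.2, -0.2, -0.2]
gripper_width: 0.048
finger_force: 0.0
```

>>> carry_out(steps=[[0,0,0,0,-1],[0,0,0,0,-1],[0,0,0,0,-1],[0,0,0,0,-1],[0,0,0,0,-1]])

```text
t: 12.23
tcp_pos: [0.4544, -0.1766, 0.0274]
tcp_rot: [0.047, 0.999, -0.0, 0.0]
wrist_force: [-1.1, -2.2, 2.2]
gripper_width: 0.0227
finger_force: 30.0
```

```bash
python3 -c "
from h import *
go(.455,.02,.0275,85);go(.525,.138,.0275,85)
im,d=optics.get_image('side')
hsv=cv2.cvtColor(im,cv2.COLOR_RGB2HSV);H,S,V=[hsv[...,i].astype(int) for i in range(3)]
m=((abs(H-60)<15)&(S>150)&(V>60)).astype(np.uint8)
n,l,st,ce=cv2.connectedComponentsWithStats(m)
for i in range(1,n):
    if st[i,4]>10:print(st[i],px2w([st[i,:2]+st[i,2:4]/2-.5],'side',.024).round(4))
cv2.imwrite('pics/s3.png',cv2.resize(im[110:270,165:325,::-1],None,fx=3.75,fy=3.75,interpolation=cv2.INTER_CUBIC))
"
```

```text
tcp [ 0.4544 -0.1766  0.0274] head 84.7 -> [ 0.059  0.653 -0.001] turn -0.003 rows 4.7 0.0 t 12.23
tcp [ 0.4544 -0.1766  0.0274] head 84.7 -> [-1.370e-01  1.066e+00 -1.000e-03] turn -0.003 rows 7.7 0.0 t 12.23
[218 109   9   9  66] [[ 0.5346 -0.6769  0.024 ]]
[261 166  18   9  77] [[ 0.4544 -0.1748  0.024 ]]
[193 223   3  21  30] [[0.7059 0.0971 0.024 ]]
[204 233  40  16 351] [[0.6387 0.1421 0.024 ]]
[204 254  37   4  41] [[0.6497 0.1969 0.024 ]]
```

View pics/s3.png

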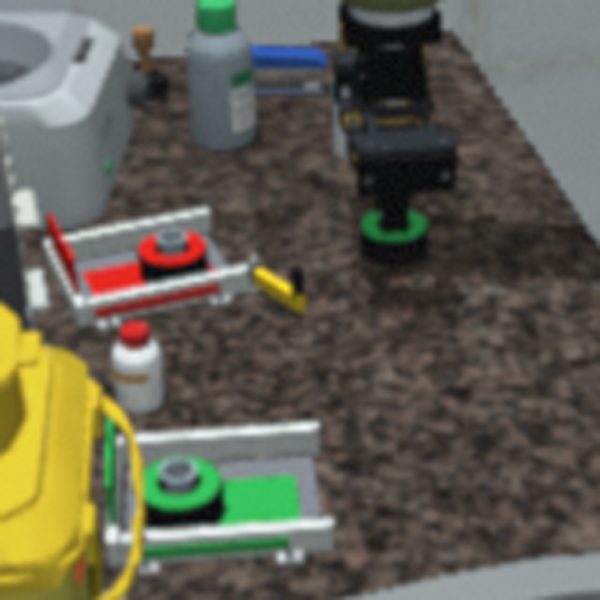

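The red puck at (172,255) sits inside its nest. Green puck 1 is at (180,485), deep in the pass nest. Green puck 2 is gripped at (394,232), and I'll drag it over now.

>>> carry_out(steps=[[0.005,0.06,0,0,-1],[0.015,0.19,0,0,-1],[0.025,0.32,0,0,-1],[0.035,0.44,0,0,-1],[0.04,0.53,0,0,-1]])

```text
t: 12.7
tcp_pos: [0.4569, -0.0141, 0.0274]
tcp_rot: [0.046, 0.999, 0.0, 0.0]
wrist_force: [0.1, -1.9, 0.5]
gripper_width: 0.0223
finger_force: 30.0
```

```bash
python3 -c "
from h import *
o=readout.get_obs();print(o['gripper_width'],o['finger_force'])
go(.525,.138,.0275,85)"
```

```text
0.02232038603462658 29.999224356497507
tcp [ 0.4569 -0.0141  0.0274] head 84.8 -> [-0.18   0.525 -0.   ] turn -0.002 rows 4.0 0.0 t 12.7
```

>>> carry_out(steps=[[-0.01,0.06,0,0,-1],[-0.04,0.19,0,0,-1],[-0.09,0.32,0,0,-1],[-0.14,0.45,0,0,-1],[-0.18,0.525,0,0,-1]])

```text
t: 13.12
tcp_pos: [0.5259, 0.1397, 0.0273]
tcp_rot: [0.045, 0.999, 0.001, -0.0]
wrist_force: [-5.0, -5.3, 11.0]
gripper_width: 0.0225
finger_force: 30.0
```

```bash
python3 -c "
from h import *
im,d=optics.get_image('side')
hsv=cv2.cvtColor(im,cv2.COLOR_RGB2HSV);H,S,V=[hsv[...,i].astype(int) for i in range(3)]
m=((abs(H-60)<15)&(S>150)&(V>60)).astype(np.uint8)
n,l,st,ce=cv2.connectedComponentsWithStats(m)
for i in range(1,n):
    if st[i,4]>10:print(st[i],px2w([st[i,:2]+st[i,2:4]/2-.5],'side',.024).round(4))
N=(.6365,.1285,-.086);p=nestpt(N,[-.028,0])[0];print(p);go(*p,.0275,85)"
```

```text
[218 109   9   9  66] [[ 0.5346 -0.6769  0.024 ]]
[193 223   3  21  30] [[0.7059 0.0971 0.024 ]]
[259 229  23  12 135] [[0.5247 0.1426 0.024 ]]
[204 233  41  16 354] [[0.6376 0.1424 0.024 ]]
[204 254  37   4  40] [[0.6497 0.1969 0.024 ]]
[0.60860348 0.13090503]
tcp [0.528  0.1434 0.0276] head 85.1 -> [-0.271 -0.018  0.001] turn 0.001 rows 2.0 0.0 t 13.17
```

>>> carry_out(steps=[[-0.03,-0.005,0,0,-1],[-0.1,-0.014,0,0,-1],[-0.18,-0.018,0,0,-1],[-0.24,-0.018,0,0,-1],[-0.272,-0.018,0,0,-1]])

```text
t: 13.58
tcp_pos: [0.6074, 0.1221, 0.0274]
tcp_rot: [0.047, 0.999, 0.0, -0.0]
wrist_force: [-8.2, 0.6, 12.3]
gripper_width: 0.0223
finger_force: 30.0
```

```bash
python3 -c "
from h import *
o=readout.get_obs();print(o['wrist_force'])
go(.61,.131,.0275,85)"
```

```text
[-8.19501293  0.6426638  12.28470732]
tcp [0.6074 0.1221 0.0274] head 84.7 -> [-0.006  0.03  -0.   ] turn -0.003 rows 0.2 0.0 t 13.58
```

>>> carry_out(steps=[[-0.01,0,0,0,-1],[-0.01,0,0,0,-1],[-0.01,0,0,0,-0.5],[-0.01,0,0,0,0.2],[-0.01,0,0,0,0.2]])

```text
t: 14.0
tcp_pos: [0.609, 0.1218, 0.027]
tcp_rot: [0.046, 0.999, 0.0, -0.0]
wrist_force: [-0.3, 0.1, -0.8]
gripper_width: 0.0291
finger_force: 0.0
```

>>> carry_out(steps=[[0,0,0,0,0.2],[0,0,-0.05,0,0.2],[0,0,-0.15,0,0.6],[0,0,-0.25,0,0.6],[0,0,-0.31,0,0]])

```text
t: 14.42
tcp_pos: [0.6098, 0.1218, 0.123]
tcp_rot: [0.047, 0.999, 0.0, 0.001]
wrist_force: [0.5, 0.2, 0.1]
gripper_width: 0.0568
finger_force: 0.0
```

```bash
python3 -c "
from h import *
go(.52,.03,.12,85)
im,d=optics.get_image('side')
hsv=cv2.cvtColor(im,cv2.COLOR_RGB2HSV);H,S,V=[hsv[...,i].astype(int) for i in range(3)]
cv2.imwrite('pics/s4.png',cv2.resize(im[110:270,165:325,::-1],None,fx=3.75,fy=3.75,interpolation=cv2.INTER_CUBIC))
"
```

```text
tcp [0.6098 0.1218 0.123 ] head 84.7 -> [ 0.27  -0.332  0.009] turn -0.003 rows 3.1 0.0 t 14.42
```

View pics/s4.png

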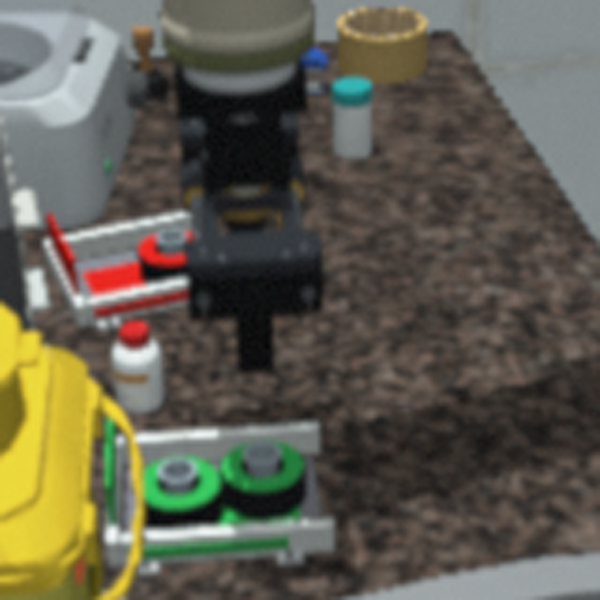

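Both green pucks stand in line in the pass nest, at (180,485) and (262,475), wholly behind its front ends. Now I'll plan the gate swing: the fingers will cage the peg loosely and follow its arc.

```bash
cat > gate.py <<'E'
from h import *
HX=np.array([.5725,-.139])
def plan(angs,heads,z=.028,lead=0.0):
    o=readout.get_obs();R=Ro.from_quat(o['tcp_rot']).as_matrix();h0=np.degrees(np.arctan2(R[1,1],R[0,1]))
    print('tcp',np.round(o['tcp_pos'],4),'h',round(h0,1),'q7',round(float(o['qpos'][6]),2),'w',round(float(o['gripper_width']),4),'F',np.round(o['wrist_force'],1))
    for a,h in zip(angs,heads):
        w=np.radians(RN[2]*180/np.pi-90-np.degrees(a)) # world angle of gate
        u=np.array([np.cos(w),np.sin(w)]);t=np.array([-u[1],u[0]])
        p=HX+.056*u+lead*t
        s=R.T@(np.r_[p,z]-o['tcp_pos'])/.3
        tr=-((h-h0+90)%180-90)/120
        print(a,p.round(4),s.round(3),round(tr,3))
E
python3 - <<'E'
from gate import *
plan([2.86],[60],z=.11)
d=np.load('pics/top0.npy');c=optics.calibration('top');K=np.array([[c['fx'],0,c['cx']],[0,c['fy'],c['cy']],[0,0,1.]])
vv,uu=np.mgrid[0:384,0:512];p=cv2.undistortPoints(np.c_[uu.ravel(),vv.ravel()].astype(float).reshape(-1,1,2),K,np.array(c['distortion'],float)).reshape(-1,2)
X=(np.c_[p,np.ones(len(p))]*d.ravel()[:,None]-np.array(c['t']))@np.array(c['R'])
for y in np.arange(-.32,-.24,.01):
    s=X[(d.ravel()>0)&(X[:,2]>.06)&(abs(X[:,1]-y)<.005)&(X[:,0]>.4)]
    print(y.round(2),len(s),s[:,0].min().round(3) if len(s) else None)
E
```

```text
tcp [0.6114 0.1221 0.126 ] h 84.7 q7 1.31 w 0.0558 F [0.9 0.6 3.5]
2.86 [ 0.5469 -0.0892] [ 0.149 -0.721  0.05 ] 0.205
-0.32 474 0.664
-0.31 487 0.665
-0.3 490 0.669
-0.29 473 0.671
-0.28 453 0.674
-0.27 405 0.679
-0.26 359 0.686
-0.25 254 0.696
-0.24 233 0.975
```

>>> carry_out(steps=[[0.028,-0.135,0,0.055,0],[0.056,-0.27,0,0.11,0],[0.084,-0.405,0,0.165,0],[0.112,-0.54,0,0.22,0],[0.14,-0.67,0,0.28,0]])

```text
t: 14.88
tcp_pos: [0.5474, -0.0763, 0.1199]
tcp_rot: [0.336, 0.942, 0.0, -0.0]
wrist_force: [1.7, -0.1, 1.0]
gripper_width: 0.0442
finger_force: 0.0
```

>>> carry_out(steps=[[0,0,0,0.055,0],[0,0,0,0.11,0],[0,0,0,0.17,-0.2],[0,0,0,0.23,-0.2],[0,0,0,0.29,-0.2]])

```text
t: 15.3
tcp_pos: [0.5484, -0.0745, 0.1198]
tcp_rot: [0.601, 0.799, -0.0, -0.0]
wrist_force: [-1.1, -0.6, 1.1]
gripper_width: 0.0363
finger_force: 0.0
```

>>> carry_out(steps=[[0,0,0,0.055,-0.2],[0,0,0,0.11,-0.2],[0,0,0,0.17,-0.2],[0,0,0,0.23,-0.2],[0,0,0,0.29,-0.2]])

```text
t: 15.72
tcp_pos: [0.5484, -0.0743, 0.1198]
tcp_rot: [0.812, 0.583, -0.0, -0.0]
wrist_force: [-0.3, -0.5, -0.3]
gripper_width: 0.0352
finger_force: 0.0
```

>>> carry_out(steps=[[0,0,0,0.055,-0.2],[0,0,0,0.11,-0.2],[0,0,0,0.17,-0.2],[0,0,0,0.23,-0.2],[0,0,0,0.29,-0.2]])

```text
t: 16.13
tcp_pos: [0.5483, -0.0744, 0.1198]
tcp_rot: [0.949, 0.315, -0.0, -0.0]
wrist_force: [0.5, 0.3, -0.3]
gripper_width: 0.0352
finger_force: 0.0
```

>>> carry_out(steps=[[0,0,0,0.055,-0.2],[0,0,0,0.11,-0.2],[0,0,0,0.17,-0.2],[0,0,0,0.23,-0.2],[0,0,0,0.29,-0.2]])

```text
t: 16.55
tcp_pos: [0.5484, -0.0743, 0.1198]
tcp_rot: [1.0, 0.018, -0.0, -0.0]
wrist_force: [-0.3, -0.8, -0.3]
gripper_width: 0.035
finger_force: 0.0
```

```bash
sed -i 's/tr=-((h-h0+90)%180-90)\/120/tr=-((h-h0+180)%360-180)\/120/' gate.py; python3 -c "
from gate import *
plan([2.86,2.86],[-120,-120],z=.028)
plan([2.86],[-120],z=.1)
seg=__import__('seg');seg.run('c4')
im,d=optics.get_image('side');c=optics.calibration('side')
[print(round(q['conf'],2),cam2w(q['point'],c).round(4)) for q in optics.spot_in('gate_peg','side')]
"
```

```text
tcp [ 0.5484 -0.0743  0.1198] h -88.0 q7 -1.21 w 0.035 F [-0.3 -0.8 -0.3]
2.86 [ 0.5469 -0.0892] [-0.006  0.049  0.306] 0.267
2.86 [ 0.5469 -0.0892] [-0.006  0.049  0.306] 0.267
tcp [ 0.5484 -0.0743  0.1198] h -88.0 q7 -1.21 w 0.035 F [-0.3 -0.8 -0.3]
2.86 [ 0.5469 -0.0892] [-0.007  0.049  0.066] 0.267
c4 green 37 [210.7 149.5] c [0.7153 0.1239] circ [0.7152 0.1229]
c4 green 284 [209.6 171.1] c [0.6369 0.128 ] circ [0.6375 0.1317]
   rect [637.9 130.1] [ 56.6 107.9] 89.78
c4 red 34 [297.7 141.6] c [ 0.7361 -0.1848] circ [ 0.7366 -0.1822]
c4 red 20 [245.8 155.2] c [6.911e-01 2.000e-04] circ [ 6.904e-01 -3.000e-04]
c4 red 64 [302.2 166.2] c [ 0.6409 -0.1933] circ [ 0.6415 -0.1943]
```

>>> carry_out(steps=[[-0.002,0.01,0.01,0.055,-0.2],[-0.004,0.02,0.05,0.11,-0.2],[-0.006,0.035,0.1,0.165,-0.2],[-0.007,0.049,0.15,0.22,-0.2],[-0.007,0.049,0.19,0.267,-0.2]])

```text
t: 17.12
tcp_pos: [0.5467, -0.0901, 0.0621]
tcp_rot: [0.966, -0.257, -0.0, 0.0]
wrist_force: [-0.1, -0.5, -0.7]
gripper_width: 0.035
finger_force: 0.0
```

```bash
python3 -c "
from gate import *
plan([2.86],[-120],z=.028)
"
```

```text
tcp [ 0.5467 -0.0901  0.0621] h -119.8 q7 -1.62 w 0.035 F [-0.1 -0.5 -0.7]
2.86 [ 0.5469 -0.0892] [-0.001 -0.003  0.114] 0.002
```

>>> carry_out(steps=[[0,-0.003,0.03,0,-0.2],[0,-0.003,0.06,0,-0.2],[0,-0.003,0.09,0,-0.2],[0,-0.003,0.112,0,-0.2],[0,-0.003,0.112,0,-0.2]])

```text
t: 17.53
tcp_pos: [0.5471, -0.0883, 0.0285]
tcp_rot: [0.967, -0.255, -0.001, 0.0]
wrist_force: [-0.5, -0.1, -0.2]
gripper_width: 0.0345
finger_force: 0.0
```

```bash
python3 -c "
from gate import *
A=[2.7,2.55,2.4,2.25,2.1]
plan(A,np.interp(A,[0,2.86],[-35,-120]),z=.028,lead=.011)
"
```

```text
tcp [ 0.5471 -0.0883  0.0285] h -119.5 q7 -1.59 w 0.0345 F [-0.5 -0.1 -0.2]
2.7 [ 0.5304 -0.1004] [-0.029  0.063  0.002] -0.036
2.55 [ 0.5251 -0.1071] [-0.033  0.091  0.002] -0.073
2.4 [ 0.5209 -0.1146] [-0.033  0.119  0.002] -0.11
2.25 [ 0.5178 -0.1226] [-0.029  0.147  0.002] -0.147
2.1 [ 0.516  -0.1309] [-0.02   0.175  0.002] -0.184
```

```bash
sed -i 's/+lead\*t$/+lead*np.array([np.cos(np.radians(h)),np.sin(np.radians(h))])/' gate.py; python3 -c "
from gate import *
A=[2.7,2.55,2.4,2.25,2.1]
plan(A,np.interp(A,[0,2.86],[-35,-120]),z=.028,lead=.0125)
"
```

```text
tcp [ 0.5471 -0.0883  0.0285] h -119.5 q7 -1.59 w 0.0345 F [-0.5 -0.1 -0.2]
2.7 [ 0.534  -0.1052] [-0.01   0.071  0.002] -0.036
2.55 [ 0.5285 -0.1111] [-0.017  0.097  0.002] -0.073
2.4 [ 0.5239 -0.1177] [-0.019  0.123  0.002] -0.11
2.25 [ 0.5204 -0.1251] [-0.017  0.15   0.002] -0.147
2.1 [ 0.518  -0.1329] [-0.011  0.177  0.002] -0.184
```

>>> carry_out(steps=[[-0.01,0.071,0.001,-0.036,-0.2],[-0.017,0.097,0.001,-0.073,-0.2],[-0.019,0.123,0.001,-0.11,-0.2],[-0.017,0.15,0.001,-0.147,-0.2],[-0.011,0.177,0.001,-0.184,-0.2]])

```text
t: 17.95
tcp_pos: [0.5185, -0.133, 0.0297]
tcp_rot: [0.998, -0.063, 0.0, -0.0]
wrist_force: [-0.2, 0.8, -0.4]
gripper_width: 0.0345
finger_force: 0.5
```

```bash
python3 -c "
from gate import *
A=[1.95,1.8,1.65,1.5,1.35]
plan(A,np.interp(A,[0,2.86],[-35,-120]),z=.028,lead=.0125)
import seg;seg.run('c5')
im,d=optics.get_image('side');c=optics.calibration('side');hsv=cv2.cvtColor(im,cv2.COLOR_RGB2HSV)
m=cv2.inRange(hsv,(22,140,80),(34,255,255));m[:,:215]=0;m[:140]=0
n,l,st,ce=cv2.connectedComponentsWithStats(m)
for i in range(1,n):
    if st[i,4]>4: print(st[i],px2w([ce[i]],'side',.017).round(4))
"
```

```text
tcp [ 0.5185 -0.133   0.0297] h -97.3 q7 -1.17 w 0.0345 F [-0.2  0.8 -0.4]
1.95 [ 0.5168 -0.1411] [-0.002  0.028  0.006] -0.036
1.8 [ 0.5169 -0.1495] [0.002 0.055 0.006] -0.073
1.65 [ 0.5182 -0.1578] [0.009 0.082 0.006] -0.11
1.5 [ 0.5207 -0.1659] [0.021 0.108 0.006] -0.147
1.35 [ 0.5244 -0.1736] [0.037 0.132 0.006] -0.185
c5 green 38 [210.6 149.4] c [0.7155 0.1244] circ [0.7152 0.1229]
c5 green 283 [209.5 171.2] c [0.6366 0.128 ] circ [0.6375 0.1317]
   rect [637.9 130.1] [ 56.6 107.9] 89.78
c5 red 60 [293.5 142.7] c [ 0.7325 -0.1695] circ [ 0.7332 -0.1696]
c5 red 92 [296.9 156.2] c [ 0.6766 -0.1765] circ [ 0.6691 -0.1701]
c5 red 20 [245.8 155.2] c [6.908e-01 2.000e-04] circ [6.906e-01 4.000e-04]
[234 180  20   7 106] [[ 0.5452 -0.1269  0.017 ]]
```

The gate follows, now at about 2.2 rad. I'll carry on along the arc.

>>> carry_out(steps=[[-0.002,0.028,0.003,-0.036,-0.2],[0.002,0.055,0.004,-0.073,-0.2],[0.009,0.082,0.004,-0.11,-0.2],[0.021,0.108,0.004,-0.147,-0.2],[0.037,0.132,0.004,-0.185,-0.2]])

```text
t: 18.47
tcp_pos: [0.5246, -0.1736, 0.0283]
tcp_rot: [0.992, 0.128, 0.0, -0.0]
wrist_force: [-0.4, 0.2, -0.2]
gripper_width: 0.0343
finger_force: 0.3
```

```bash
python3 -c "
from gate import *
A=[1.2,1.05,.9,.75,.6]
plan(A,np.interp(A,[0,2.86],[-35,-120]),z=.028,lead=.0125)
"
```

```text
tcp [ 0.5246 -0.1736  0.0283] h -75.3 q7 -0.75 w 0.0343 F [-0.4  0.2 -0.2]
1.2 [ 0.5293 -0.1807] [0.009 0.027 0.001] -0.039
1.05 [ 0.5352 -0.1871] [0.023 0.053 0.001] -0.076
0.9 [ 0.542  -0.1926] [0.04  0.076 0.001] -0.113
0.75 [ 0.5497 -0.1971] [0.061 0.097 0.001] -0.15
0.6 [ 0.5579 -0.2004] [0.085 0.115 0.001] -0.187
```

>>> carry_out(steps=[[0.009,0.027,0.001,-0.039,-0.2],[0.023,0.053,0.001,-0.076,-0.2],[0.04,0.076,0.001,-0.113,-0.2],[0.061,0.097,0.001,-0.15,-0.2],[0.085,0.115,0.001,-0.187,-0.2]])

```text
t: 18.88
tcp_pos: [0.5583, -0.2007, 0.028]
tcp_rot: [0.948, 0.318, 0.0, -0.0]
wrist_force: [-1.1, 0.2, 0.7]
gripper_width: 0.0348
finger_force: 0.3
```

```bash
python3 -c "
from gate import *
A=[.45,.32,.2,.1,.02]
plan(A,np.interp(A,[0,2.86],[-35,-120]),z=.028,lead=.0125)
im,d=optics.get_image('side');c=optics.calibration('side');hsv=cv2.cvtColor(im,cv2.COLOR_RGB2HSV)
m=cv2.inRange(hsv,(22,140,80),(34,255,255));m[:,:200]=0;m[:140]=0
n,l,st,ce=cv2.connectedComponentsWithStats(m)
for i in range(1,n):
    if st[i,4]>4: print(st[i],px2w([ce[i]],'side',.017).round(4))
m=cv2.inRange(hsv,(172,150,60),(180,255,255))|cv2.inRange(hsv,(0,150,60),(8,255,255))
n,l,st,ce=cv2.connectedComponentsWithStats(m)
for i in range(1,n):
    if st[i,4]>10: print(st[i],px2w([ce[i]],'side',.024).round(4))
"
```

```text
tcp [ 0.5583 -0.2007  0.028 ] h -52.9 q7 -0.36 w 0.0348 F [-1.1  0.2  0.7]
0.45 [ 0.5666 -0.2025] [ 0.018  0.021 -0.   ] -0.037
0.32 [ 0.5743 -0.2033] [0.037 0.039 0.   ] -0.07
0.2 [ 0.5815 -0.2032] [0.057 0.053 0.   ] -0.099
0.1 [ 0.5876 -0.2024] [0.074 0.063 0.   ] -0.124
0.02 [ 0.5923 -0.2014] [0.089 0.07  0.   ] -0.144
[234 172   6  10  40] [[ 0.5576 -0.172   0.017 ]]
[200 228   4  37  78] [[0.6925 0.1399 0.017 ]]
[178 168   7  16  34] [[ 0.7215 -0.2024  0.024 ]]
[188 172  32  16 179] [[ 0.6577 -0.1572  0.024 ]]
[191 186  31   8  49] [[ 0.6564 -0.101   0.024 ]]
[197 195   8   7  41] [[ 0.6756 -0.0603  0.024 ]]
```

>>> carry_out(steps=[[0.018,0.021,0,-0.037,-0.2],[0.037,0.039,0,-0.07,-0.2],[0.057,0.053,0,-0.099,-0.2],[0.074,0.063,0,-0.124,-0.2],[0.089,0.07,0,-0.144,-0.2]])

```text
t: 19.35
tcp_pos: [0.5922, -0.2009, 0.0279]
tcp_rot: [0.89, 0.456, 0.0, -0.0]
wrist_force: [-0.9, 0.1, -0.4]
gripper_width: 0.035
finger_force: 0.2
```

```bash
python3 -c "
from gate import *
A=[0,-.03,-.06,-.1]
plan(A,[-35.6]*4,z=.028,lead=.0125)
im,d=optics.get_image('side');c=optics.calibration('side');hsv=cv2.cvtColor(im,cv2.COLOR_RGB2HSV)
m=cv2.inRange(hsv,(22,140,80),(34,255,255));m[:,:200]=0;m[:140]=0
n,l,st,ce=cv2.connectedComponentsWithStats(m)
for i in range(1,n):
    if st[i,4]>4: print(st[i],px2w([ce[i]],'side',.017).round(4))
"
```

```text
tcp [ 0.5922 -0.2009  0.0279] h -35.7 q7 -0.1 w 0.035 F [-0.9  0.1 -0.4]
0 [ 0.5934 -0.2012] [ 0.001  0.004 -0.   ] -0.001
-0.03 [ 0.595  -0.2009] [ 0.006  0.008 -0.   ] -0.001
-0.06 [ 0.5967 -0.2005] [ 0.01   0.011 -0.   ] -0.001
-0.1 [ 0.5988 -0.1999] [ 0.016  0.016 -0.   ] -0.001
[207 141  11   3  12] [[ 0.6032 -0.4271  0.017 ]]
[227 173   5   6  24] [[ 0.579 -0.181  0.017]]
[200 228   4  37  78] [[0.6925 0.1399 0.017 ]]
```

>>> carry_out(steps=[[0.003,0.005,0,0,-0.2],[0.006,0.008,0,0,-0.2],[0.008,0.01,0,0,-0.2],[0.01,0.011,0,0,-0.2],[0.01,0.011,0,0,-0.2]])

```text
t: 19.82
tcp_pos: [0.5961, -0.2007, 0.0278]
tcp_rot: [0.89, 0.456, 0.0, -0.0]
wrist_force: [-0.0, 1.2, 0.1]
gripper_width: 0.0348
finger_force: 0.6
```

```bash
python3 -c "
from gate import *
A=[-.06,-.1,-.13]
plan(A,[-35.6]*4,z=.028,lead=.0125);print(readout.get_obs()['finger_force'])
"
```

```text
tcp [ 0.5961 -0.2007  0.0278] h -35.7 q7 -0.11 w 0.0348 F [-0.   1.2  0.1]
-0.06 [ 0.5967 -0.2005] [ 0.002  0.001 -0.001] -0.001
-0.1 [ 0.5988 -0.1999] [ 0.007  0.006 -0.001] -0.001
-0.13 [ 0.6004 -0.1994] [ 0.012  0.009 -0.001] -0.001
0.5776653997600079
```

>>> carry_out(steps=[[0.003,0.003,0,0,-0.2],[0.006,0.005,0,0,-0.2],[0.009,0.008,0,0,-0.2],[0.012,0.01,0,0,-0.2],[0.012,0.01,0,0,-0.2]])

```text
t: 20.23
tcp_pos: [0.5975, -0.2001, 0.027]
tcp_rot: [0.89, 0.456, -0.003, -0.002]
wrist_force: [-12.9, 3.0, 5.9]
gripper_width: 0.035
finger_force: 5.8
```

```bash
python3 -c "
from gate import *
plan([-.13,-.18],[-35.6]*4,z=.028,lead=.0125);print(readout.get_obs()['finger_force'])
"
```

```text
tcp [ 0.5975 -0.2001  0.027 ] h -35.8 q7 -0.11 w 0.035 F [-12.9   3.    5.9]
-0.13 [ 0.6004 -0.1994] [ 0.008  0.007 -0.003] -0.001
-0.18 [ 0.6031 -0.1984] [ 0.015  0.012 -0.003] -0.001
5.826879590749741
```

The stop is reached, with about 13 N of contact. I'll back off to the middle of the slack and lift clear.

>>> carry_out(steps=[[-0.012,-0.02,0,0,-0.2],[-0.02,-0.045,0,0,-0.2],[-0.02,-0.045,-0.06,0,-0.2],[-0.02,-0.045,-0.16,0,-0.2],[-0.02,-0.045,-0.28,0,-0.2]])

```text
t: 20.65
tcp_pos: [0.5847, -0.1964, 0.1113]
tcp_rot: [0.89, 0.456, -0.001, -0.001]
wrist_force: [1.3, 0.1, 0.8]
gripper_width: 0.0346
finger_force: 0.0
```

```bash
python3 -c "
from h import *
go(.45,-.02,.2)"
```

```text
tcp [ 0.5847 -0.1964  0.1113] head -35.7 -> [ 0.215 -0.709 -0.294] turn 0 rows 5.7 0.0 t 20.65
```

>>> carry_out(steps=[[0.03,-0.12,-0.05,0,-0.2],[0.07,-0.24,-0.1,0,-0.2],[0.11,-0.36,-0.15,0,-0.2],[0.15,-0.48,-0.2,0,-0.2],[0.19,-0.6,-0.25,0,-0.2]])

```text
t: 21.07
tcp_pos: [0.4719, -0.0445, 0.1873]
tcp_rot: [0.89, 0.456, 0.001, 0.0]
wrist_force: [0.4, 1.3, 1.0]
gripper_width: 0.0348
finger_force: 0.0
```

```bash
python3 -c "
from h import *
go(.40,.2,.22)"
```

```text
tcp [ 0.4719 -0.0445  0.1873] head -35.7 -> [ 0.522 -0.67  -0.109] turn 0 rows 6.2 0.0 t 21.07
```

>>> carry_out(steps=[[0.08,-0.11,-0.02,0,-0.2],[0.17,-0.22,-0.04,0,-0.2],[0.26,-0.33,-0.06,0,-0.2],[0.35,-0.44,-0.08,0,-0.2],[0.42,-0.54,-0.1,0,-0.2]])

```text
t: 21.48
tcp_pos: [0.4143, 0.1531, 0.2175]
tcp_rot: [0.89, 0.456, 0.001, -0.0]
wrist_force: [1.1, -0.2, 0.3]
gripper_width: 0.0351
finger_force: 0.0
```

Run:
```python
from h import *
import seg
im,d=seg.run('c6');N2=(.6365,.1285,-.086)
s,_=optics.get_image('side')
a=cv2.resize(im[130:240,180:330],None,fx=4,fy=4,interpolation=cv2.INTER_CUBIC)
b=cv2.resize(s[150:220,165:315],None,fx=2.2,fy=2.2,interpolation=cv2.INTER_CUBIC)
# overlays: shut gate line at its top
o=a.copy();u=[]
h=nestpt(RN,[-.071,.052])[0];e=nestpt(RN,[-.071,-.010])[0]
uv=(w2px([[*h,.021],[*e,.021]],'top')-[180,130]+.5)*4;print('shut gate line px',uv.round(1))
can=np.zeros((600,600,3),np.uint8);can[:440,:600]=a;can[446:600,:330]=b
cv2.imwrite('pics/c6.png',can[:,:,::-1])
```

```text
c6 green 38 [211.  149.4] c [0.7154 0.123 ] circ [0.7152 0.1229]
c6 green 283 [209.5 171.2] c [0.6366 0.1281] circ [0.6375 0.1317]
   rect [637.9 130.1] [ 56.6 107.9] 89.79
c6 red 60 [293.5 142.7] c [ 0.7325 -0.1695] circ [ 0.7332 -0.1696]
c6 red 297 [296.3 164.3] c [ 0.6536 -0.1762] circ [ 0.6512 -0.1767]
   rect [ 650.9 -175.3] [95.3 52.7] 10.31
c6 red 20 [245.8 155.2] c [6.908e-01 2.000e-04] circ [6.906e-01 4.000e-04]
c6 yellow 37 [296.2 185.4] c [ 0.5753 -0.1701] circ [ 0.5748 -0.1695]
shut gate line px [[431.7 228.8]
 [502.5 213.3]]
```

View pics/c6.png

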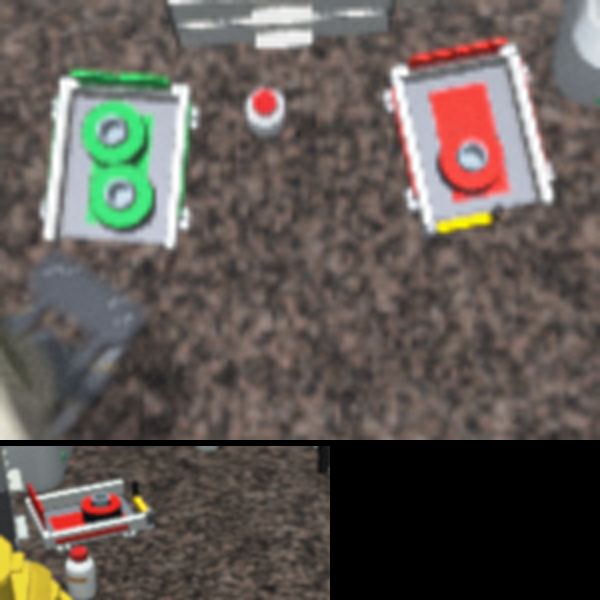

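The final view shows both green pucks at (113,133) and (121,195), inside the pass nest. The red puck is at (470,158) inside the red nest, and the gate lies across its mouth from (437,228) to (493,217), bottle unmoved. One numeric check of the gate angle and the bystanders, then I'll hand in.

Run:
```python
from h import *
im,d=optics.get_image('top');hsv=cv2.cvtColor(im,cv2.COLOR_RGB2HSV).astype(int)
w=((abs(hsv[...,0]-28)<9)&(hsv[...,1]>90))*np.clip(im[...,:2].min(2).astype(float)-im[...,2],0,None)
m=np.zeros_like(w);m[178:195,284:310]=1;w=w*m
v,u=np.nonzero(w>15);W=w[v,u];P=px2w(np.c_[u,v],'top',.02)[:,:2]
c=np.average(P,axis=0,weights=W);C=np.cov(P.T,aweights=W);e=np.linalg.eigh(C)[1][:,1];a=np.degrees(np.arctan2(e[1],e[0]))
print('centroid',c.round(4),'dir',a%180,'expected shut',(np.degrees(RN[2])-90)%180)
a0=cv2.imread('pics/top0.png');df=np.abs(a0[:,:,::-1].astype(int)-im).max(2)
for n,(u,v,k) in dict(bottle=(246,157,8),vial=(359,221,9)).items(): print(n,df[v-k:v+k,u-k:u+k].mean())
s,_=optics.get_image('side');c=optics.calibration('side')
for t in ('gate_peg','timer','bottle_c','strip_vial'):
    for q in optics.spot_in(t,'side')[:2]: print(t,round(q['conf'],2),cam2w(q['point'],c).round(3))
```

```text
centroid [ 0.5758 -0.1686] dir 99.89864533886276 expected shut 101.05808544602489
bottle 2.7421875
vial 3.740740740740741
gate_peg 0.39 [ 0.579 -0.173  0.025]
bottle_c 0.65 [0.677 0.008 0.039]
bottle_c 0.43 [ 0.578 -0.172  0.022]
strip_vial 0.58 [ 0.452 -0.351  0.043]
```

```bash
python3 -c "
from workcell import r
print(r.close_job())"
```

```text
the job is handed in; nothing more can be done
None
```

I handed the job in at about 22 s on the robot's clock: both green-tagged pucks are in the pass nest, the red-tagged one is in the reject nest, and the yellow gate was swung to its stop across the red mouth, reading within about 1° of shut. The bottle and vial did not move, and the timer was never approached but I did not re-check it.

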